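Cap a row of sample tubes in the bench capping press

TASK

Slide the tube rack that carries the raised cap strip into the capping press, tubes first, fully home against the stop. Press the press's sprung arm down until its catch holds it, then push the plunger head all the way down to its stop so that the caps go home (do not push the caps on by hand), let the plunger come back up, and press the release tab so that the arm springs fully open again. Leave the capped rack in the press and the other things on the bench where they are.

Things in the scene. Friction and masses are not known exactly. Their poses are not given: they have to be found in the camera images.
- press: White and aluminium capping press, fixed. Origin on the bench at the stop wall's face; x runs along the channel INTO the press, y across, z up. The bench is the channel floor. Rails 24 mm high, 54 mm apart, x = -62 to 0 mm, flaring to a 72 mm mouth at x = -86. Stop wall 44 mm high. Two cheeks 100 mm high, 70 mm over all, x = 22 to 104. Arm up, all at x below -80 mm is clear from above.
- press_stop (a point): Centre of the stop wall's face, 20 mm above the bench, axes as press.
- press_arm (a joint): Sprung hinged arm that carries the plunger (aluminium beam, 28 mm wide, 14 mm thick). Radians, grows as it is pressed down: 0 = open (free end 0.85 rad above level), 0.85 = level, 0.90 = bottom stop. A spring pushes it open. Pressed to the bottom stop (about 9 N at the pad) the catch behind the hinge snaps in, and holds it at about 0.81 (a little above level) when let go.
- hinge_axis (a point): The arm's hinge axis (horizontal, along the press's y), at x = 45, z = 85 mm in the press frame. Axes as press.
- thumb_pad (a point): Centre of the top of the grey thumb pad (36 mm along the arm, 40 mm across) at the arm's free end, where the arm is pressed down; 144 mm from the hinge along the arm, 13 mm above its centre line. z is the pad's outward normal, -x points to the free end. Arm level: at x = -99, z = 98 mm in the press frame.
- plunger (a joint): The sprung plunger through the arm, in metres pressed: 0 = up, 0.016 = down at its stop. The spring takes 2 N to start and 6 N at the stop, plus 7 to 9 N more over the last 9 mm while it drives the caps home (about 15 N in all); once latched, the arm gives a few mm under this push before it bottoms.
- plunger_top (a point): Centre of the top face of the plunger's round grey head (44 mm across, 52 mm above the arm's centre line when up); z axis outwards along the stroke. Arm latched and plunger up: it is at about x = -44, z = 140 mm in the press frame. It is driven down square to the arm.
- release_tab (a joint): The sprung catch behind the hinge, in radians: 0 = at rest, 0.40 = tab fully down. Pressing the tab down with the arm latched frees the arm at about 0.2 to 0.3 (some 10 to 15 mm down, about 15 N); the arm then swings up by itself.
- tab_top (a point): Centre of the top face of the grey release tab (30 mm along the press's x, 46 mm across) at the rear of the press, at x = 133, z = 84 mm in the press frame when at rest; press it straight down.
- rack: The loose white tube rack to be capped, 160 mm long (x), 50 mm wide (y), 40 mm high, 0.2 to 0.4 kg; its origin is the centre of its underside on the bench. The +x 95 mm hold four upright tubes under the cap strip; the -x 65 mm are a solid grip block. Home in the press its x axis agrees with the press's and its origin is at x = -80 mm in the press frame.
- rack_grip (a point): Middle of the rack's grip block, 52 mm to -x of the rack's origin and 25 mm above its underside; grasp here from above across the 50 mm width. Axes as rack.
- rack_front (a point): Centre of the rack's tube-end face, 20 mm above its underside; it meets the press's stop face.
- caps (a joint): The grey cap strip over the four tubes, in metres pressed: 0 = raised (top face 56 mm above the rack's underside), 0.0085 = hard home. It moves stiffly (7 N) and stays where it is put; a full plunger stroke leaves it at about 0.0075.
- caps_top (a point): Centre of the top face of the cap strip (80 mm long, 30 mm wide, 8 mm thick), 35 mm to +x of the rack's origin.
- spare_rack: A second white rack of the same shape, without a cap strip (its top is flat at 40 mm): a bystander. Origin at the centre of its underside.
- bottle: White reagent bottle, 60 mm across, 120 mm high, a bystander; origin at the centre of its underside.
- tip_box: Blue box with a clear lid, 119 x 84 x 72 mm, a bystander; origin at the centre of its underside.
There are look-alikes about, which are no part of the job. What is shaped like the rack but orange is not meant.

How it is judged:
By the outcome, as a careful person would: the job done as asked, in the order asked, and still so for the second after the job is handed in, with the robot touching nothing.
It also fails if it takes over 61 s, if anything falls off the work surface, if the arm or the gripper's body presses on something with over 40 N, if the wrist force passes 120 N, or if a joint passes its speed limit or range.

ROBOT

A 6-joint arm with a two-finger parallel gripper is mounted at the origin on the work surface. World frame = base frame: x ahead of the robot, y to its left, z up, the work surface at z = 0. Lengths are in m, angles in degrees, forces in N, time in s.
With the tool pointing down it reaches from about 0.35 to 0.875 m from the base axis. Payload 4.2 kg.
Tool frame: the origin (TCP) lies midway between the tips of the shut fingers; the grasp point (between the pads) lies 19 mm behind it; y points along the fingers, z is the direction in which the jaws open and shut, and the axes are right-handed (so a half turn about y gives the same grasp; the last joint's range is limited). The gripper opens to 87 mm and grips with 3 to 60 N. Pads are 19 mm wide; open, the fingers measure 117 mm over their backs; the gripper's body (75 mm by 190 mm) begins 51 mm behind the grasp point.
Start: joints at [82.025, 22.042, 0.453, 0, -68.411, -14.817], TCP at [0.242, 0.576, 0.223] pointing down, gripper open.
Joint ranges: [-179.83, 179.83], [-69.29, 118.12], [-61.27, 80.66], [-181.25, 117.63], [-171.15, -9.14], [-177.46, 177.46]. Speed limits (degrees/s): [159.86, 159.86, 180, 180, 180, 180].

INTERFACE

Orientations are given as [roll, pitch, yaw] about the fixed x, y, z axes, in that order (R = Rz(yaw) Ry(pitch) Rx(roll)).
In Python, from workcell import env gives the robot as it stands. The module is installed in compiled form; this text tells all that it offers. Calls block until the motion is done:
- env.goto(position, orientation): joint-space move of the TCP to a pose.
- env.move_straight(position, rotation=None, rate=0.15, force_limit=None): straight line of the TCP; rotation=None keeps the orientation; rate is the mean speed in m/s. With force_limit (N) it stops when the force on the tool has changed by that much, and returns True; else False.
- env.set_joints(angles): joint-space move.
- env.gripper_to(opening, grasp_force=None): opening from 0.0 (shut) to 1.0 (fully open); grasp_force is the grip in N (None keeps the last); returns when the fingers have stopped.
- env.dwell(seconds).
- env.inverse_kinematics(position, orientation): joint angles nearest the present ones, or None.
- env.read_state(): the state.
- env.grab_frame(name): name is "side" or "top"; returns a dict with "image" (480x640x3 uint8, blue, green, red), "fx", "fy", "cx", "cy" (pixels), "D" ([k1, k2, p1, p2, k3] as OpenCV has them; the pictures are not rectified), "position" and "orientation" of the camera in the world. Camera axes: x right, y up, looking along -z (the intrinsics and any distortion apply to the point x, -y, -z); pixel columns grow to the right and rows downward; lengths in m; the calibration is good to about 2 mm. A picture is of the moment at which its call begins. There is no depth.
A pose or a line that the arm cannot do raises env.Unreachable and nothing moves.
- env.close_job(): hands the job in, once; it reports no verdict.
Trained networks look in a picture, given as the dict that the camera call returned (one of the last four; its "shot" number tells which), for a name from the list of things; names that differ only in an ending like _2 or _b are one class to them, and where a whole thing is asked for, a point or a joint stands for the part that bears it (a point fixed in the world has none). Each returns a list of dicts, best first, with "score" (0 to 1); they miss things now and then, are a little off and sometimes report something else, mostly with a low value. They report only what shows in the picture. A call takes as long as a camera call. They do not tell look-alikes from the thing itself.
- env.search_frame(picture, thing): "xyz" ([x, y, z] in m, in world coordinates, good to about 4 mm: the middle of the surface that is visible of it).
- env.trace(picture, thing): "mask" (480x640 bool, what is visible of it).
The state is a dict: "clock": time; "joint_positions": joint angles; "qvel": joint speeds; "joint_torque": joint torques, N m; "position": TCP position; "tool_rot": TCP orientation; "force": force on the tool from outside, world axes, zero at the start; "wrist_torque": the same for the moment, N m; "opening": opening from 0.0 (shut) to 1.0 (fully open).
Only numpy, scipy, OpenCV 4.12 (cv2) and the standard library are available. Lean on these libraries where they do the work, as an engineer would, in place of code of your own. Each camera call takes 0.05 s, during which the arm holds its last target. There are 200 camera calls.

## Working session

There is one attempt and no reset: what is moved stays moved. The work goes in short steps, each a Python script; the robot and the scene stay as the last script left them, time stands still between calls to the robot, and variables do not carry over. Pictures are saved under pics/ and viewed, about 8 in all and at most 12, crops included, and the job is handed in when it is done.

```bash
mkdir -p pics; python3 - <<'E'
from workcell import env
import cv2, numpy as np
np.set_printoptions(precision=4,suppress=True)
P={n:env.grab_frame(n) for n in("top","side")}
for n,p in P.items():
    cv2.imwrite(f"pics/{n}0.png",p["image"]); print(n,p["position"],p["orientation"],p["fx"],p["cx"],p["cy"],p["D"])
    for t in ["press","rack","spare_rack","caps_top","bottle","tip_box","thumb_pad","plunger_top","tab_top","press_arm","rack_grip"]:
        try: print(n,t,[(np.array(d["xyz"]),round(d["score"],2)) for d in env.search_frame(p,t)])
        except Exception as e: print(t,e)
s=env.read_state(); print(s)
E
```

```text
top [ 0.4996 -0.0679  1.3623] [  3.1405   0.7689 -90.7327] 593.1107812867754 329.45511700799375 256.87788966121235 [0.013 0.    0.    0.    0.   ]
top press [(array([0.5856, 0.2031, 0.0841]), 0.61), (array([ 0.6049, -0.2728,  0.036 ]), 0.52)]
top rack [(array([ 0.7616, -0.1988,  0.0415]), 0.95), (array([ 0.6543, -0.4633,  0.0395]), 0.84), (array([ 0.6043, -0.2725,  0.0404]), 0.74)]
top spare_rack [(array([ 0.438 , -0.2514,  0.0365]), 0.95), (array([ 0.7442, -0.0351,  0.0816]), 0.24)]
top caps_top [(array([ 0.6416, -0.4408,  0.0577]), 0.86), (array([ 0.6034, -0.2414,  0.0522]), 0.81), (array([ 0.7876, -0.1807,  0.0556]), 0.73), (array([0.5904, 0.1705, 0.1944]), 0.35)]
top bottle [(array([ 0.7437, -0.0341,  0.0849]), 0.92), (array([0.5813, 0.1968, 0.0831]), 0.24)]
top tip_box [(array([0.7259, 0.1718, 0.0726]), 0.96), (array([ 0.6061, -0.2439,  0.0523]), 0.26)]
top thumb_pad [(array([0.5829, 0.1661, 0.1941]), 0.89)]
top plunger_top [(array([0.5874, 0.1851, 0.191 ]), 0.56)]
top tab_top [(array([0.5847, 0.2945, 0.0787]), 0.77)]
top press_arm [(array([0.5894, 0.1684, 0.1949]), 0.94)]
top r
[... 1186 characters left out ...]
823]), 0.88)]
side press_arm [(array([0.5858, 0.1888, 0.1773]), 0.75)]
side rack_grip [(array([ 0.6054, -0.237 ,  0.0395]), 0.95), (array([ 0.6544, -0.4411,  0.0411]), 0.89), (array([ 0.7618, -0.1889,  0.037 ]), 0.7)]
{'clock': 1.2, 'joint_positions': array([ 82.0257,  22.0426,   0.4513,  -0.0021, -68.4114, -14.8173]), 'qvel': array([ 0.0524,  0.0381,  0.0962, -0.0555, -0.04  , -0.0774]), 'joint_torque': array([  0.0002, -39.0469,  18.7625,   4.2242,   0.0155,  -0.    ]), 'position': array([0.2421, 0.5762, 0.2225]), 'tool_rot': array([-89.9968,  -0.0012, 157.2076]), 'force': array([ 0.1442, -0.634 , -0.2636]), 'wrist_torque': array([ 0.0126,  0.0287, -0.0287]), 'opening': 1.0004139214642045}
```

View pics/top0.png

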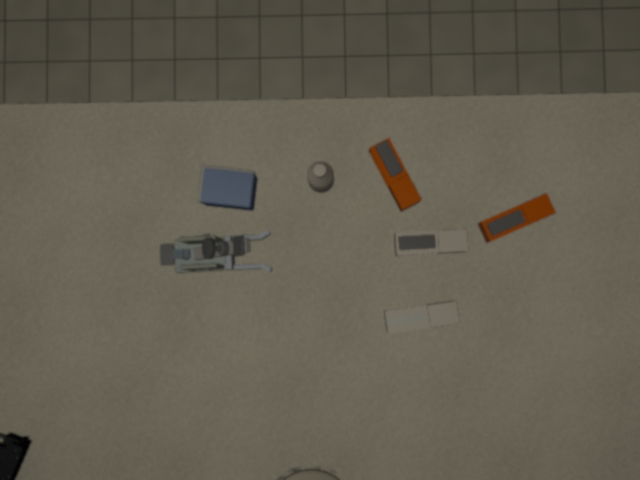

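View pics/side0.png

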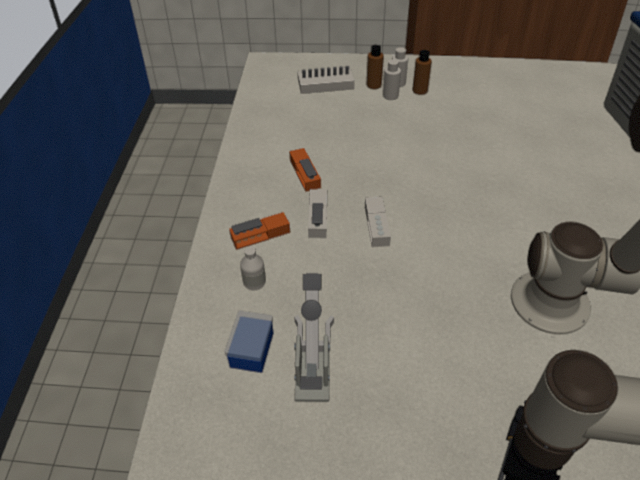

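Candidates (top view): white rack with dark cap strip (430,242); white spare without caps (420,317); orange look-alikes (395,174) and (517,217). The choice is the white capped one at (430,242), tubes to the left, towards the press mouth (268,252).

```bash
cat > h.py <<'E'
from workcell import env
import cv2, numpy as np
from scipy.spatial.transform import Rotation as R
from scipy.optimize import minimize, least_squares
np.set_printoptions(precision=4,suppress=True)
def cam(p):
    M=R.from_euler('xyz',p["orientation"],degrees=True).as_matrix()@np.diag([1,-1,-1.])
    K=np.array([[p["fx"],0,p["cx"]],[0,p["fy"],p["cy"]],[0,0,1]]); return M,np.array(p["position"]),K,np.array(p["D"],float)
def proj(p,X):
    M,c,K,D=cam(p); rv=cv2.Rodrigues(M.T)[0]
    return cv2.projectPoints(np.asarray(X,float).reshape(-1,3),rv,-M.T@c,K,D)[0].reshape(-1,2)
def unproj(p,uv,z):
    M,c,K,D=cam(p); u=cv2.undistortPoints(np.asarray(uv,float).reshape(-1,1,2),K,D).reshape(-1,2)
    d=np.c_[u,np.ones(len(u))]@M.T; return c+d*((z-c[2])/d[:,2])[:,None]
def to_w(pose,L):
    x,y,a=pose; c,s=np.cos(a),np.sin(a); L=np.asarray(L,float).reshape(-1,3)
    return np.c_[x+c*L[:,0]-s*L[:,1],y+s*L[:,0]+c*L[:,1],L[:,2]]
def box(x0,x1,y0,y1,z0,z1): return np.array([[x,y,z] for x in(x0,x1) for y in(y0,y1) for z in(z0,z1)])
RACK=[box(-.08,.08,-.025,.025,0,.04),box(-.005,.075,-.015,.015,.048,.056)]
S=8
def sil(p,pose,boxes):
    m=np.zeros((480,640),np.uint8)
    big=np.zeros((480*2,640*2),np.uint8)
    for b in boxes:
        h=cv2.convexHull((proj(p,to_w(pose,b))).astype(np.float32)).reshape(-1,2)
        cv2.fillConvexPoly(big,np.round((h*2+.5)*16).astype(np.int32),255,shift=4)
    return cv2.resize(big,(640,480),interpolation=cv2.INTER_AREA)/255.
def fit(obs,pose,boxes):
    f=lambda q:sum(np.abs(sil(p,q*[1,1,1],boxes)-m).sum() for p,m in obs)
    sim=np.array([pose]+[np.add(pose,d) for d in([.006,0,0],[0,.006,0],[0,0,.06])])
    r=minimize(f,pose,method='Nelder-Mead',options=dict(initial_simplex=sim,xatol=1e-5,fatol=.1)); return r.x,r.fun
def pick(p,thing,uv):
    best=None
    for d in env.trace(p,thing):
        ys,xs=np.nonzero(d["mask"]); e=np.hypot(xs.mean()-uv[0],ys.mean()-uv[1])
        if best is None or e<best[0]: best=(e,d["mask"],d["score"])
    return best
E
python3 - <<'E'
from h import *
P={n:env.grab_frame(n) for n in("top","side")}
obs=[]
for n,p in P.items():
    b=pick(p,"rack",proj(p,[.604,-.27,.03])[0]); print(n,b[0],b[2],b[1].sum()); obs.append((p,b[1].astype(float)))
for o in (obs,obs[:1],obs[1:]):
    print(fit(o,[.604,-.27,np.pi/2],RACK))
q=fit(obs,[.604,-.27,np.pi/2],RACK)[0]
def crop(p,x,y,w,h,s): return cv2.resize(p["image"][y:y+h,x:x+w],None,fx=s,fy=s,interpolation=cv2.INTER_CUBIC)
t=crop(P["top"],150,215,133,66,6); t2=crop(P["top"],380,215,100,50,4); s=crop(P["side"],270,260,80,150,4) 
cv2.imwrite("pics/c1.png",t)
W=np.zeros((600,800,3),np.uint8); W[:200,:400]=t2; W[:600,440:760]=s; 
t3=crop(P["side"],295,185,50,60,6); W[210:570,:300]=t3
cv2.imwrite("pics/c2.png",np.clip(W*1.6,0,255).astype(np.uint8)); cv2.imwrite("pics/c1.png",np.clip(t*1.6,0,255).astype(np.uint8))
E
```

```text
top 3.698124164119741 0.63 1685
side 1.6739737647565285 0.7 823
(array([ 0.6044, -0.2792,  1.6106]), np.float64(175.48235294117646))
(array([ 0.6046, -0.2791,  1.607 ]), np.float64(83.1686274509804))
(array([ 0.6036, -0.2756,  1.619 ]), np.float64(87.56470588235294))
```

View pics/c1.png

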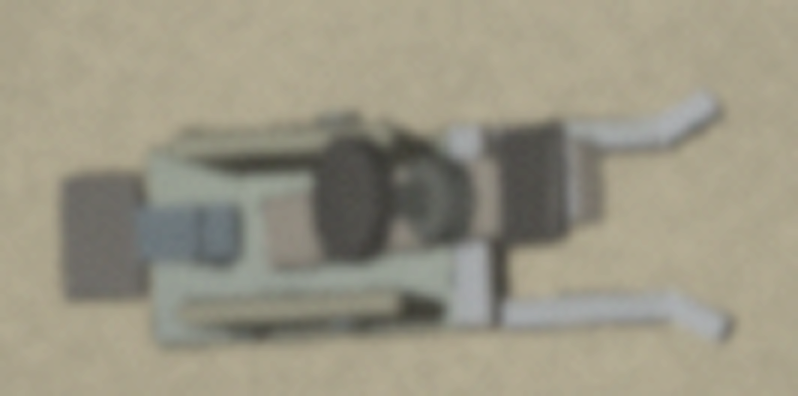

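View pics/c2.png

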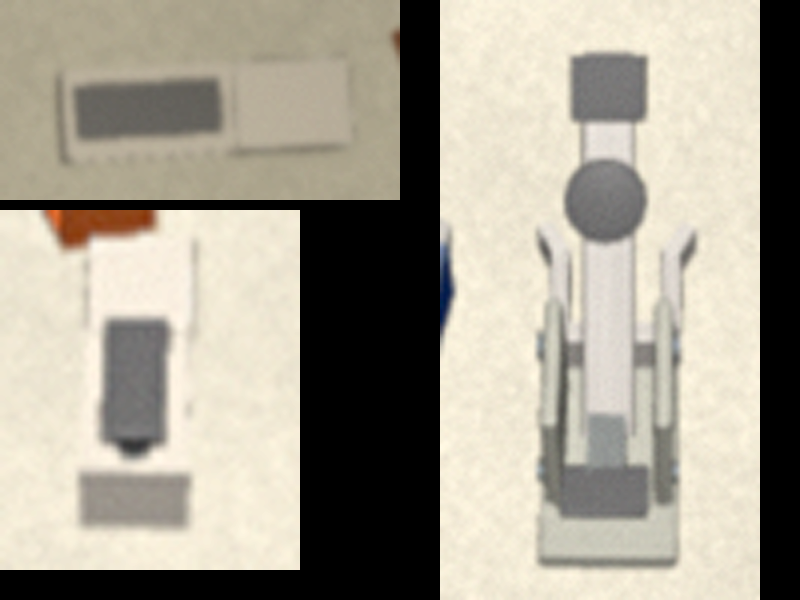

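c1: press with tab at left (65..148,177..297), head (352,200), thumb pad (535,182), rail tips at (714,102) and (725,327). c2: chosen rack is white with dark caps (148,108), grip block at right (295,100), confirming the choice. Now a keypoint fit.

```bash
cat > kp.py <<'E'
from h import *
P={n:env.grab_frame(n) for n in("top","side")}
def A(X,Y): return (150+(X+.5)/6-.5,215+(Y+.5)/6-.5)
def B(X,Y): return (270+(X-440+.5)/4-.5,260+(Y+.5)/4-.5)
def C(X,Y): return (380+(X+.5)/4-.5,215+(Y+.5)/4-.5)
def Dd(X,Y): return (295+(X+.5)/6-.5,185+(Y-210+.5)/6-.5)
kp=[("top",A(65,177),(.148,-.023,.084)),("top",A(65,297),(.148,.023,.084)),
("top",A(535,182),(-.0403,0,.2018)),("top",A(720,111),(-.086,-.036,.024)),("top",A(729,314),(-.086,.036,.024)),
("top",A(494,283),(0,.022,.044)),("top",A(352,200),(.0239,0,.1878)),
("side",B(560,516),(.148,-.023,.084)),("side",B(647,516),(.148,.023,.084)),("side",B(560,466),(.118,-.023,.084)),("side",B(647,466),(.118,.023,.084)),
("side",B(608.5,88),(-.0403,0,.2018)),("side",B(606,201),(.0239,0,.1878))]
rk=[("top",C(347,59),(-.08,-.025,.04)),("top",C(350,145),(-.08,.025,.04)),("top",C(75,86),(.075,-.015,.056)),("top",C(220,79),(-.005,-.015,.056)),("top",C(222,130),(-.005,.015,.056)),("top",C(78,138),(.075,.015,.056)),
("side",Dd(106,318),(-.005,-.015,.056)),("side",Dd(166,318),(-.005,.015,.056)),("side",Dd(106,432),(.075,-.015,.056)),("side",Dd(166,432),(.075,.015,.056)),("side",Dd(80,473),(.08,-.025,.04)),("side",Dd(188,473),(.08,.025,.04))]
for name,k,x0 in(("press",kp,[.59,.162,1.57]),("rack",rk,[.604,-.279,1.607])):
  for sel in(("top","side"),("top",),("side",)):
    kk=[q for q in k if q[0] in sel]
    f=lambda q:np.concatenate([proj(P[n],to_w(q,l))[0]-uv for n,uv,l in kk])
    r=least_squares(f,x0); print(name,sel,r.x,np.degrees(r.x[2]))
    if len(sel)==2: print(r.fun.reshape(-1,2).round(1).tolist())
E
python3 kp.py
```

```text
press ('top', 'side') [0.5872 0.1684 1.6088] 92.17555110421691
[[-1.3, -0.9], [-0.5, 0.3], [-1.7, 0.4], [0.2, 1.2], [0.1, -1.0], [-0.5, -0.5], [-2.2, -0.5], [-0.1, -1.5], [0.3, -1.2], [0.5, -1.5], [0.6, -1.3], [0.1, -0.6], [-0.0, -0.8]]
press ('top',) [0.5869 0.1665 1.612 ] 92.36003121549192
press ('side',) [0.5872 0.1713 1.607 ] 92.07160221350038
rack ('top', 'side') [ 0.6033 -0.278   1.6056] 91.99579428889402
[[-0.1, -0.6], [0.5, 0.2], [-0.6, -0.2], [-0.6, -0.2], [-0.3, 0.6], [-0.7, 0.4], [-0.0, -0.7], [0.7, -0.7], [-0.9, 0.2], [0.1, 0.2], [-0.2, -1.2], [0.2, -1.1]]
rack ('top',) [ 0.6034 -0.2786  1.6008] 91.71776543033941
rack ('side',) [ 0.6039 -0.2758  1.6223] 92.95239055121854
```

```bash
cat > m.py <<'E'
from h import *
PR=np.array([.587,.1675,np.radians(92.2)]); RK=np.array([.6034,-.2783,np.radians(91.9)])
def pw(x,y,z): return to_w(PR,[x,y,z])[0]
def rw(x,y,z): return to_w(RK,[x,y,z])[0]
def ori(a,flip): return [-90,0,np.degrees(a)-180*flip]
def st(): 
    s=env.read_state(); c,n=np.cos(PR[2]),np.sin(PR[2]); F=s["force"]; d=s["position"][:2]-PR[:2]
    print("t%.2f local TCP %.4f %.4f %.4f F along %.1f across %.1f up %.1f op %.3f"%(s["clock"],c*d[0]+n*d[1],-n*d[0]+c*d[1],s["position"][2],c*F[0]+n*F[1],-n*F[0]+c*F[1],F[2],s["opening"])); return s
E
python3 - <<'E'
from m import *
for f in(0,1):
    for q,a in((rw(-.052,0,.12),RK[2]),(rw(-.052,0,.007),RK[2]),(pw(-.132,0,.007),PR[2]),(pw(-.04,0,.22),PR[2]),(pw(-.099,0,.09),PR[2]),(pw(-.044,0,.15),PR[2]),(pw(.133,0,.06),PR[2])):
        print(f,q,env.inverse_kinematics(q,ori(a,f)))
f=int(env.inverse_kinematics(rw(-.052,0,.12),ori(RK[2],0)) is None)
E
```

```text
0 [ 0.6051 -0.3303  0.12  ] [-15.2222  32.6417   2.8114   0.     -60.1696  17.1222]
0 [ 0.6051 -0.3303  0.007 ] [-15.2222  39.3905  -2.8798   0.     -47.7297  17.1222]
0 [0.5921 0.0356 0.007 ] [ 19.0702  32.302  -18.0157   0.     -39.6823 -16.8702]
0 [0.5885 0.1275 0.22  ] [ 27.6149  19.9249  -3.136    0.     -66.9391 -25.4149]
0 [0.5908 0.0686 0.09  ] [ 22.2061  26.2212 -13.7396   0.     -50.0392 -20.0061]
0 [0.5887 0.1235 0.15  ] [ 27.2576  23.1608  -8.8375   0.     -58.0016 -25.0576]
0 [0.5819 0.3004 0.06  ] [ 41.429   33.1263  -6.1848   0.     -50.6888 -39.229 ]
1 [ 0.6051 -0.3303  0.12  ] [ -15.2222   32.6417    2.8114   -0.      -60.1696 -162.8778]
1 [ 0.6051 -0.3303  0.007 ] [ -15.2222   39.3905   -2.8798   -0.      -47.7297 -162.8778]
1 [0.5921 0.0356 0.007 ] [ 19.0702  32.302  -18.0157   0.     -39.6823 163.1298]
1 [0.5885 0.1275 0.22  ] [ 27.6149  19.9249  -3.136    0.     -66.9391 154.5851]
1 [0.5908 0.0686 0.09  ] [ 22.2061  26.2212 -13.7396   0.     -50.0392 159.9939]
1 [0.5887 0.1235 0.15  ] [ 27.2576  23.1608  -8.8375   0.     -58.0016 154.9424]
1 [0.5819 0.3004 0.06  ] [ 41.429   33.1263  -6.1848   0.     -50.6888 140.771 ]
```

```bash
python3 - <<'E'
from m import *
o=ori(RK[2],0)
env.goto(rw(-.052,0,.4),o)
env.goto(rw(-.052,0,.10),o); st()
p=env.grab_frame("top"); 
print(env.move_straight(rw(-.052,0,.007),rate=.1,force_limit=12)); st()
env.gripper_to(0.5,15); s=st(); print(s["position"])
a=PR[2]
print(env.move_straight(pw(-.27,0,.008),ori(a,0),rate=.12,force_limit=25)); st()
P={n:env.grab_frame(n) for n in("top","side")}
t=P["top"]["image"][200:290,215:375]; t=cv2.resize(t,None,fx=5,fy=5,interpolation=cv2.INTER_CUBIC)
cv2.imwrite("pics/m1.png",np.clip(t*1.6,0,255).astype(np.uint8))
E
```

```text
t6.11 local TCP -0.4986 -0.0004 0.1017 F along -0.2 across -0.7 up 0.7 op 1.002
False
t7.24 local TCP -0.4984 0.0003 0.0079 F along 0.1 across -1.2 up 0.4 op 0.998
t7.96 local TCP -0.4982 0.0007 0.0071 F along -0.6 across -1.0 up 0.2 op 0.574
[ 0.6055 -0.3303  0.0071]
False
t10.01 local TCP -0.2705 0.0001 0.0079 F along 0.2 across 0.2 up -2.9 op 0.578
```

View pics/m1.png

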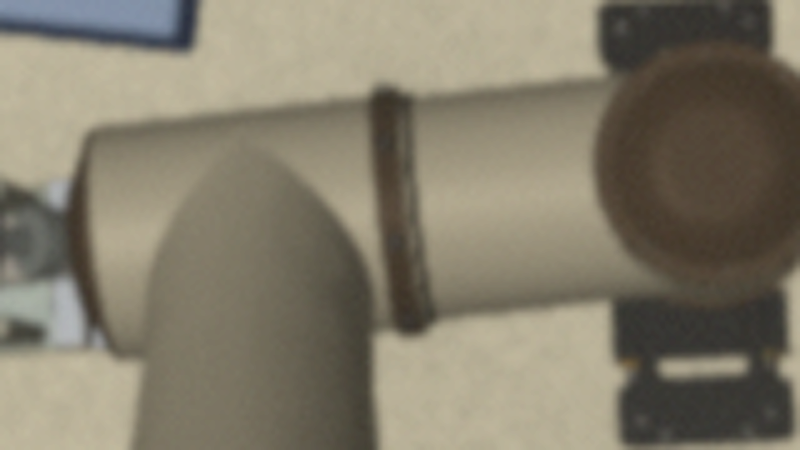

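The top view is blocked by the robot's wrist and elbow; I'll check from the side.

```bash
python3 - <<'E'
from m import *
p=env.grab_frame("side")
cv2.imwrite("pics/m2.png",np.clip(p["image"]*1.2,0,255).astype(np.uint8)); print(st()["joint_positions"])
E
```

```text
t10.16 local TCP -0.2704 0.0001 0.0079 F along 0.1 across -0.2 up -3.1 op 0.575
[  5.5293  33.1479 -16.0252   0.0054 -40.8332  -3.3701]
```

View pics/m2.png

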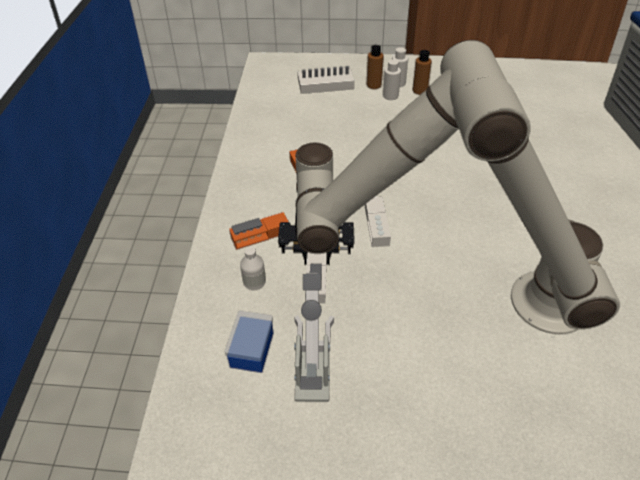

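```bash
python3 - <<'E'
from m import *
P={n:env.grab_frame(n) for n in("top","side")}
def tri(a,b):
    out=[]
    for p,uv in((P["top"],a),(P["side"],b)):
        c=np.array(p["position"]); d=unproj(p,uv,0)[0]-c; out.append((c,d/np.linalg.norm(d)))
    A=sum(np.eye(3)-np.outer(d,d) for c,d in out); b=sum((np.eye(3)-np.outer(d,d))@c for c,d in out)
    X=np.linalg.solve(A,b); c,n=np.cos(PR[2]),np.sin(PR[2]); e=X[:2]-PR[:2]
    print("world",X,"press x,y",c*e[0]+n*e[1],-n*e[0]+c*e[1], [np.linalg.norm(np.cross(X-c_,d_)) for c_,d_ in out])
tri((231.5,245),(318,238)); tri((355,233),(314,153))
for q in [[314,171],[318,254],[318,220]]: print(unproj(P["side"],q,.35))
E
```

```text
world [0.5771 0.1174 0.3234] press x,y -0.04967918950522861 0.011849610275601092 [np.float64(0.0029210784807542993), np.float64(0.002921078480754181)]
world [ 0.5945 -0.0987  0.3686] press x,y -0.26627394850311265 0.002740833008244312 [np.float64(0.0006273660117589008), np.float64(0.0006273660117588731)]
[[ 0.593  -0.0592  0.35  ]]
[[0.5697 0.1854 0.35  ]]
[[0.5751 0.0936 0.35  ]]
```

```bash
python3 - <<'E'
from m import *
y=0.
def go(x,y,lim,r=.06): h=env.move_straight(pw(x,y,.0073),rate=r,force_limit=lim); s=st(); return h,s
def across(s): 
    c,n=np.cos(PR[2]),np.sin(PR[2]); F=s["force"]; return -n*F[0]+c*F[1]
go(-.235,0,20); h,s=go(-.197,0,12); b=0
for x in(-.185,-.170,-.155,-.142):
    if h: print("hit"); break
    h,s=go(x,y,12); f=across(s)
    if abs(f)>3: y+=np.sign(f)*.0008; print("y->",y)
E
```

```text
t10.99 local TCP -0.2346 -0.0001 0.0074 F along 0.1 across -0.9 up -2.5 op 0.575
t11.78 local TCP -0.1967 -0.0000 0.0073 F along 0.5 across -0.0 up -2.7 op 0.574
t12.12 local TCP -0.1845 -0.0001 0.0073 F along 0.9 across 0.6 up -2.0 op 0.577
t12.53 local TCP -0.1693 -0.0001 0.0073 F along 0.7 across 0.8 up -2.0 op 0.576
t12.93 local TCP -0.1544 -0.0001 0.0073 F along 0.4 across -0.6 up -2.4 op 0.577
t13.29 local TCP -0.1414 -0.0001 0.0073 F along 1.0 across 1.8 up -2.8 op 0.573
```

```bash
python3 - <<'E'
from m import *
h=env.move_straight(pw(-.115,0,.0073),rate=.03,force_limit=10); s=st(); print(h)
env.dwell(.2); st()
env.gripper_to(1.0); s=st()
x=s["position"]
env.move_straight(x+[0,0,.12],rate=.2); st()
env.move_straight(pw(-.25,0,.25),rate=.3)
env.goto([.45,-.15,.35],ori(PR[2],0)); st()
P={n:env.grab_frame(n) for n in("top","side")}
W=np.zeros((600,800,3),np.uint8)
t=cv2.resize(P["top"]["image"][215:275,150:330],None,fx=4.4,fy=4.4,interpolation=cv2.INTER_CUBIC); W[:t.shape[0],:t.shape[1]]=t
t=cv2.resize(P["side"]["image"][250:400,240:380],None,fx=2.2,fy=2.2,interpolation=cv2.INTER_CUBIC); W[268:268+t.shape[0],:t.shape[1]]=t
cv2.imwrite("pics/m3.png",np.clip(W*1.6,0,255).astype(np.uint8))
E
```

```text
t13.83 local TCP -0.1298 -0.0002 0.0071 F along -0.9 across -0.7 up 2.4 op 0.572
True
t14.03 local TCP -0.1298 -0.0002 0.0071 F along 0.8 across -0.4 up 4.4 op 0.569
t14.93 local TCP -0.1305 0.0014 0.0060 F along -0.3 across -0.7 up -0.5 op 0.997
t15.68 local TCP -0.1306 0.0024 0.1249 F along 0.6 across -0.2 up -0.3 op 1.000
t17.19 local TCP -0.3112 0.1488 0.3485 F along 0.1 across 0.2 up -0.1 op 0.999
```

View pics/m3.png

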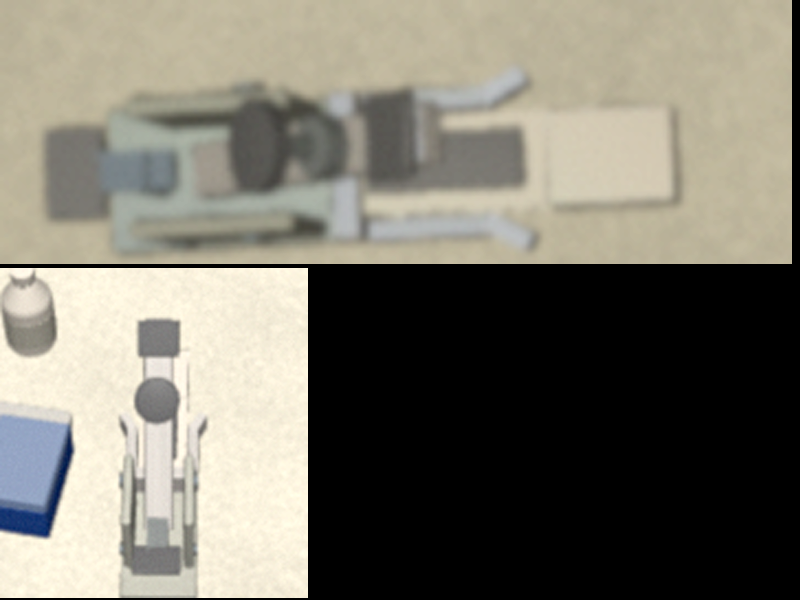

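The rack sits in the channel with its tube end hidden under the arm (grip end at crop (672,155)); the wall-to-end span is consistent with home. I'll give it a confirming push from behind, then press the arm.

```bash
python3 - <<'E'
from m import *
o=ori(PR[2],0)
env.gripper_to(0.0); 
env.goto(pw(-.20,0,.10),o); env.move_straight(pw(-.20,0,.022),rate=.15)
h=env.move_straight(pw(-.14,0,.022),rate=.04,force_limit=15); print(h); st()
env.move_straight(pw(-.20,0,.022),rate=.15); env.move_straight(pw(-.16,0,.25),rate=.3); st()
def pad(t,dz=0.):
    w=.0095*np.sin(t)
    return pw(.045-.144*np.cos(t)+.013*np.sin(t)+w,0,.085+.144*np.sin(t)+.013*np.cos(t)+dz)
env.move_straight(pad(.85,.03),rate=.25); st()
print(env.move_straight(pad(.85,.0),rate=.06,force_limit=5)); st()
for t in(.7,.55,.4,.25,.1,0.): 
    h=env.move_straight(pad(t),rate=.1,force_limit=18); s=st()
    if h: print("stopped",t); break
E
```

```text
True
t21.55 local TCP -0.1695 0.0002 0.0220 F along -2.7 across -0.7 up 2.8 op 0.003
t22.82 local TCP -0.1597 0.0011 0.2482 F along 1.2 across 1.0 up -0.3 op 0.007
t23.49 local TCP -0.0337 0.0003 0.2308 F along -0.3 across -0.2 up 0.7 op 0.005
False
t24.14 local TCP -0.0328 0.0002 0.2015 F along 2.0 across 1.2 up 0.4 op 0.004
t24.52 local TCP -0.0507 -0.0001 0.1878 F along 3.5 across 0.4 up 1.4 op 0.006
t24.89 local TCP -0.0660 -0.0002 0.1717 F along 3.6 across -0.4 up 1.4 op 0.006
t25.27 local TCP -0.0783 -0.0007 0.1538 F along 4.6 across 0.1 up 3.3 op 0.005
t25.64 local TCP -0.0891 -0.0001 0.1336 F along 4.1 across -0.7 up 2.4 op 0.004
t26.01 local TCP -0.0962 -0.0000 0.1127 F along 3.2 across 0.2 up 3.6 op 0.006
t26.31 local TCP -0.0991 -0.0002 0.0988 F along 2.4 across -0.5 up 5.7 op 0.006
```

```bash
python3 - <<'E'
from m import *
print(env.move_straight(pw(-.0995,0,.084),rate=.03,force_limit=14)); st()
env.dwell(.2); st()
env.move_straight(pw(-.0995,0,.096),rate=.05); st()
env.move_straight(pw(-.0995,0,.110),rate=.05); st()
P={n:env.grab_frame(n) for n in("top","side")}
t=cv2.resize(P["side"]["image"][200:400,240:400],None,fx=3.5,fy=3,interpolation=cv2.INTER_CUBIC)
cv2.imwrite("pics/m4.png",np.clip(t*1.5,0,255).astype(np.uint8))
E
```

```text
True
t26.71 local TCP -0.0996 -0.0003 0.0912 F along 0.4 across 4.6 up 9.2 op 0.007
t26.91 local TCP -0.0996 -0.0003 0.0912 F along 0.4 across 3.1 up 9.7 op 0.006
t27.19 local TCP -0.0997 -0.0001 0.0977 F along 0.1 across 0.3 up 5.8 op 0.005
t27.62 local TCP -0.0999 0.0008 0.1096 F along 0.5 across 1.3 up -0.0 op 0.005
```

View pics/m4.png

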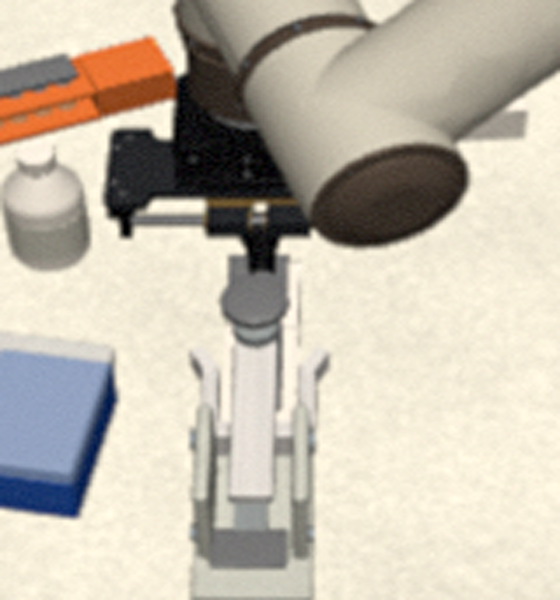

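The arm is level and latched (pad under the fingers, head at crop (255,298)); the tool force went to zero on lifting. Now the plunger.

```bash
python3 - <<'E'
from m import *
env.move_straight(pw(-.0995,0,.16),rate=.2); env.move_straight(pw(-.045,0,.155),rate=.2); st()
for z in(.142,.136,.130,.125,.121):
    h=env.move_straight(pw(-.0455,0,z),rate=.06,force_limit=28); st()
    if h: print("stop early"); break
if not h:
    h=env.move_straight(pw(-.046,0,.110),rate=.03,force_limit=22); print(h); st(); env.dwell(.3); st()
E
```

```text
t28.55 local TCP -0.0445 0.0009 0.1535 F along 0.1 across 0.0 up -0.9 op 0.005
t28.92 local TCP -0.0462 0.0004 0.1414 F along 0.3 across 0.4 up -0.6 op 0.005
t29.17 local TCP -0.0458 -0.0003 0.1362 F along -1.6 across -0.3 up 2.4 op 0.005
t29.42 local TCP -0.0457 -0.0008 0.1308 F along -1.2 across -0.2 up 3.1 op 0.003
t29.67 local TCP -0.0459 -0.0008 0.1265 F along -2.5 across -0.1 up 7.0 op 0.006
t29.92 local TCP -0.0462 -0.0009 0.1233 F along -2.8 across 1.4 up 9.9 op 0.003
True
t30.18 local TCP -0.0467 -0.0011 0.1225 F along 1.8 across 2.7 up 7.7 op 0.003
t30.48 local TCP -0.0467 -0.0011 0.1226 F along 1.7 across 3.4 up 8.5 op 0.001
```

```bash
python3 - <<'E'
from m import *
for z in(.119,.116,.1135,.112):
    h=env.move_straight(pw(-.0468,0,z),rate=.02,force_limit=30); print(h); st()
    if h: break
env.dwell(.2); st()
E
```

```text
False
t30.78 local TCP -0.0468 -0.0010 0.1219 F along -1.8 across 3.0 up 13.5 op 0.007
False
t31.08 local TCP -0.0469 -0.0012 0.1218 F along -1.5 across 6.5 up 24.3 op 0.008
False
t31.36 local TCP -0.0470 -0.0014 0.1216 F along -2.1 across 11.5 up 34.2 op 0.003
False
t31.61 local TCP -0.0469 -0.0015 0.1216 F along -0.7 across 14.3 up 39.2 op 0.010
t31.81 local TCP -0.0469 -0.0015 0.1215 F along -1.8 across 13.9 up 40.0 op 0.005
```

```bash
python3 - <<'E'
from m import *
env.move_straight(pw(-.0468,-.0005,.1205),rate=.02); st()
p=env.grab_frame("side")
x0,y0,w,h,s=285,265,60,105,5.7
t=np.clip(cv2.resize(p["image"][y0:y0+h,x0:x0+w],None,fx=s,fy=s,interpolation=cv2.INTER_CUBIC)*1.6,0,255).astype(np.uint8)
u=t.copy()
def ap(th,d,n,y): return pw(.045-d*np.cos(th)+n*np.sin(th),y,.085+d*np.sin(th)+n*np.cos(th))
for th,col in((.04,(0,0,255)),(-.05,(0,200,0))):
    pts=[ap(th,d,.013,y) for d,y in((.126,-.02),(.126,.02),(.162,.02),(.162,-.02))]
    q=(proj(p,pts)-[x0,y0]+.5)*s
    cv2.polylines(u,[q.astype(int)],True,col,1)
    # rear end of beam unknown; head circle at full stroke
    a=np.linspace(0,2*np.pi,40)
    q=(proj(p,[ap(th,.0911+.022*np.cos(k),.036,.022*np.sin(k)) for k in a])-[x0,y0]+.5)*s
    cv2.polylines(u,[q.astype(int)],True,col,1)
print(env.search_frame(p,"plunger_top"),[(d["xyz"],d["score"]) for d in env.search_frame(p,"caps_top")])
cv2.imwrite("pics/m5.png",np.hstack([t,u])[:600])
E
```

```text
t32.38 local TCP -0.0467 -0.0010 0.1223 F along -0.9 across 1.1 up 8.7 op 0.003
[{'xyz': [0.5947, 0.1346, 0.1225], 'score': 0.76}, {'xyz': [0.5748, 0.1154, 0.0393], 'score': 0.66}, {'xyz': [0.5887, 0.2354, 0.0819], 'score': 0.59}] [([0.7292, 0.1957, 0.074], 0.61), ([0.6557, -0.4577, 0.056], 0.59), ([0.5781, 0.1267, 0.0472], 0.53), ([0.7905, -0.1782, 0.0547], 0.51)]
```

View pics/m5.png

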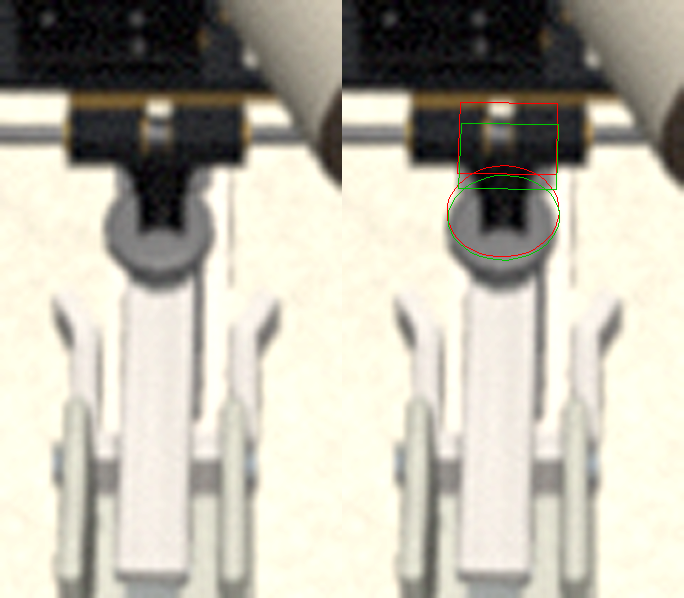

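The tip sits centred on the head. The hard stop at z = 0.1216 m came after about 18.5 mm of travel: the 16 mm stroke plus a little arm give. The force passed the expected ~15 N and then rose stiffly. I'll let the plunger up, then release the arm.

```bash
python3 - <<'E'
from m import *
for z in(.127,.132,.137,.145): env.move_straight(pw(-.0460,0,z),rate=.06); st()
env.move_straight(pw(-.0455,0,.17),rate=.2)
p=env.grab_frame("side"); print([(np.array(d["xyz"]),round(d["score"],2)) for d in env.search_frame(p,"plunger_top")])
env.move_straight(pw(.04,0,.21),rate=.3); env.move_straight(pw(.133,0,.11),rate=.3); st()
env.move_straight(pw(.133,0,.086),rate=.1); st()
for z in(.080,.077,.074,.071,.068):
    h=env.move_straight(pw(.133,0,z),rate=.04,force_limit=25); st()
    if h: print("hit"); break
E
```

```text
t32.79 local TCP -0.0459 -0.0006 0.1281 F along -0.8 across -1.2 up 4.2 op 0.006
t33.04 local TCP -0.0458 -0.0001 0.1322 F along -1.2 across -0.8 up 3.0 op 0.008
t33.29 local TCP -0.0459 0.0002 0.1369 F along 0.1 across 0.1 up 1.9 op 0.010
t33.58 local TCP -0.0460 0.0003 0.1449 F along -0.3 across -0.3 up -0.9 op 0.001
[(array([0.5926, 0.1282, 0.1418]), 0.73)]
t35.02 local TCP 0.1321 -0.0004 0.1102 F along -0.2 across 0.1 up 0.2 op 0.002
t35.42 local TCP 0.1322 -0.0004 0.0869 F along -0.2 across -0.0 up 0.2 op 0.005
t35.72 local TCP 0.1347 -0.0018 0.0834 F along 0.8 across 2.3 up 8.3 op 0.005
t35.97 local TCP 0.1356 -0.0018 0.0825 F along 3.8 across 5.0 up 15.2 op 0.006
t36.22 local TCP 0.1370 -0.0020 0.0814 F along 5.6 across 10.2 up 22.4 op 0.007
t36.47 local TCP 0.1393 -0.0023 0.0793 F along 10.8 across 11.2 up 23.2 op 0.006
t36.72 local TCP 0.1418 -0.0034 0.0764 F along 16.2 across 10.4 up 21.8 op 0.007
```

```bash
python3 - <<'E'
from m import *
for x,z in((.130,.066),(.128,.063),(.127,.060),(.126,.057),(.126,.054)):
    h=env.move_straight(pw(x,0.001,z),rate=.04,force_limit=25); s=st()
    if h or abs(s["force"][2])<8 or s["force"][2]>36: print("event",h); break
E
```

```text
t36.97 local TCP 0.1414 -0.0035 0.0765 F along 19.6 across 13.7 up 26.5 op 0.008
t37.22 local TCP 0.1415 -0.0052 0.0750 F along 23.1 across 12.5 up 29.0 op 0.006
t37.47 local TCP 0.1418 -0.0069 0.0730 F along 24.2 across 10.2 up 29.9 op 0.005
t37.72 local TCP 0.1433 -0.0072 0.0711 F along 29.9 across 13.6 up 33.4 op 0.004
t37.97 local TCP 0.1440 -0.0074 0.0701 F along 29.7 across 17.4 up 40.4 op 0.008
event False
```

```bash
python3 - <<'E'
from m import *
P={n:env.grab_frame(n) for n in("top","side")}
env.move_straight(pw(.135,0,.085),rate=.06); st()
W=np.zeros((600,800,3),np.uint8)
for i,(n,c) in enumerate((("side",(250,180,130,200)),("top",(130,190,130,200)))):
    x,y,w,h=c; t=cv2.resize(P[n]["image"][y:y+h,x:x+w],None,fx=3,fy=3,interpolation=cv2.INTER_CUBIC); W[:600,i*400:i*400+390]=t
cv2.imwrite("pics/m6.png",np.clip(W*1.6,0,255).astype(np.uint8))
E
```

```text
t38.76 local TCP 0.1345 0.0002 0.0844 F along 1.2 across 1.5 up 4.5 op 0.008
```

View pics/m6.png

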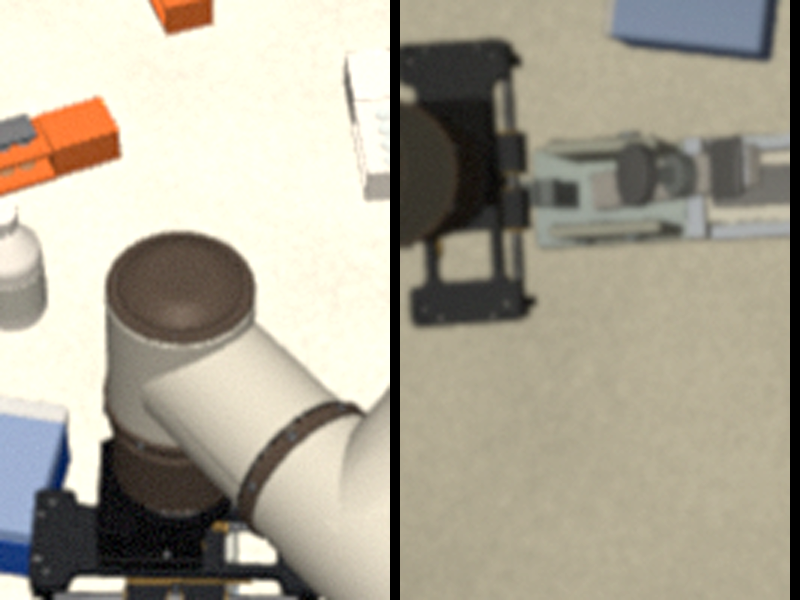

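The top view shows the arm open again: pad at (735,168), head at (635,175). Now I retract and check the end state.

```bash
python3 - <<'E'
from m import *
env.move_straight(pw(.137,0,.12),rate=.15); env.move_straight(pw(.19,0,.30),rate=.3); st()
env.goto([.242,.576,.3],[-90,0,157.2]); st()
P={n:env.grab_frame(n) for n in("top","side")}
for n in P: np.save(n+"_f.npy",P[n]["image"])
a=cv2.resize(cv2.imread("pics/m3.png")[:264,:792],(180,60),interpolation=cv2.INTER_AREA).astype(np.float32).mean(2)
b=np.clip(P["top"]["image"][215:275,150:330]*1.6,0,255).astype(np.float32).mean(2)
def sh(x0,x1,y0,y1):  # subpixel shift by gradient LSQ
    from scipy.ndimage import shift
    B=a[y0:y1,x0:x1]
    f=lambda d:(shift(b,d[:2],order=3,mode='nearest')[y0:y1,x0:x1]*d[2]+d[3]-B).ravel()
    r=least_squares(f,[0,0,1,0]); return -r.x[:2][::-1]
print("shift px (u,v): caps",sh(101,122,26,46),"grip block",sh(123,157,20,50),"rails",sh(95,125,45,58),"pad",sh(78,103,16,45),"head",sh(48,82,18,48),"tab",sh(6,30,24,54))
for n,p in P.items():
    for t in("rack","spare_rack","bottle","tip_box","plunger_top","caps_top","tab_top","thumb_pad"):
        print(n,t,[(np.array(d["xyz"]),round(d["score"],2)) for d in env.search_frame(p,t)[:3]])
W=np.zeros((600,800,3),np.uint8)
t=cv2.resize(P["top"]["image"][215:275,150:330],None,fx=4.4,fy=4.4,interpolation=cv2.INTER_CUBIC); W[:264,:792]=t
t=cv2.resize(P["side"]["image"][270:370,285:345],None,fx=3.3,fy=3.3,interpolation=cv2.INTER_CUBIC); W[268:268+330,:t.shape[1]]=t[:332]
t=cv2.resize(P["side"]["image"][150:400,220:420],None,fx=1.3,fy=1.3); W[268:268+t.shape[0],300:300+t.shape[1]]=t
cv2.imwrite("pics/m7.png",np.clip(W*1.5,0,255).astype(np.uint8))
E
```

```text
t39.92 local TCP 0.1896 0.0009 0.2975 F along 1.2 across -0.7 up -1.3 op 0.004
t41.41 local TCP 0.4210 0.3282 0.2998 F along -0.1 across -0.3 up 0.1 op 0.003
shift px (u,v): caps [0.4625 0.0898] grip block [-0.0063  0.    ] rails [0.0188 0.001 ] pad [0.0024 0.0026] head [0.002  0.0003] tab [-0.0173  0.0028]
top rack [(array([0.5872, 0.08  , 0.0402]), 0.92), (array([ 0.7608, -0.1987,  0.0384]), 0.86), (array([ 0.6543, -0.4642,  0.0416]), 0.76)]
top spare_rack [(array([ 0.4392, -0.2473,  0.0344]), 0.62)]
top bottle [(array([ 0.7472, -0.0331,  0.0854]), 0.83), (array([0.585 , 0.1131, 0.0447]), 0.33)]
top tip_box [(array([0.7305, 0.1744, 0.0714]), 0.91)]
top plunger_top [(array([0.5899, 0.1821, 0.1886]), 0.83), (array([0.5823, 0.1979, 0.0832]), 0.21)]
top caps_top [(array([0.5836, 0.1135, 0.0474]), 0.65), (array([ 0.6422, -0.4391,  0.0558]), 0.65), (array([ 0.7856, -0.1828,  0.0542]), 0.61)]
top tab_top [(array([0.5875, 0.294 , 0.0843]), 0.61)]
top thumb_pad [(array([0.582 , 0.1667, 0.1929]), 0.89)]
side rack [(array([ 0.7627, -0.188 ,  0.0381]), 0.92), (array([ 0.6587, -0.4442,  0.0365]), 0.91), (array([0.5765, 0.1024, 0.0386]), 0.87)]
side spare_rack [(array([ 0.4356, -0.235 ,  0.0388]), 0.65)]
side bottle [(array([ 0.751 , -0.0118,  0.0703]), 0.63)]
side tip_box [(array([0.7271, 0.1958, 0.0748]), 0.83), (array([0.5868, 0.1956, 0.1781]), 0.4)]
side plunger_top []
side caps_top [(array([ 0.7908, -0.1808,  0.0562]), 0.76), (array([ 0.6444, -0.4315,  0.0564]), 0.7)]
side tab_top [(array([0.5837, 0.2956, 0.0831]), 0.81)]
side thumb_pad [(array([0.5895, 0.1956, 0.1769]), 0.84)]
```

View pics/m7.png

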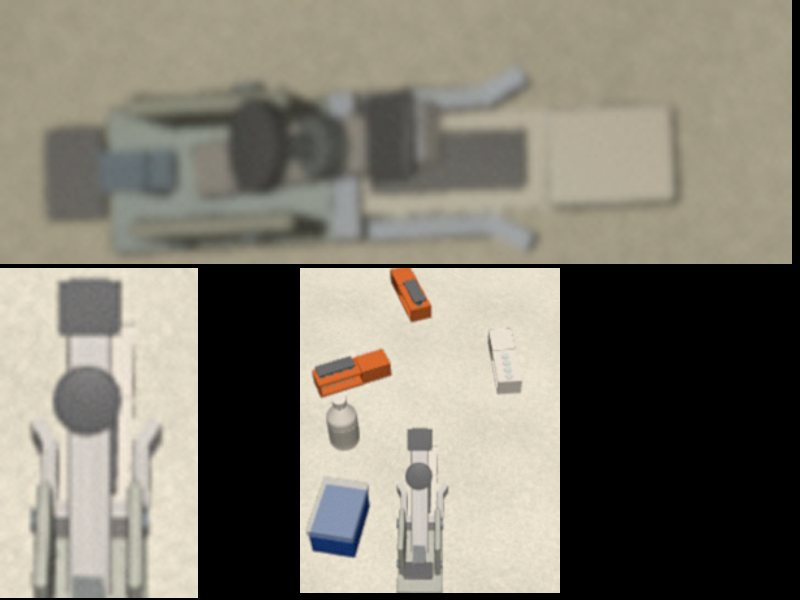

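The caps' image shift is +0.46 px, matching the ~0.45 px expected for an 8 mm drop. The grip block, arm, head and tab shifted less than 0.02 px. The network puts the cap top at z = 0.047 m, down from 0.056 m. The bystanders are unmoved, so I'm handing in.

```bash
python3 -c "
from m import *
env.close_job(); print(env.read_state()['clock'])"
```

```text
the job is handed in; nothing more can be done
the job is handed in; nothing more can be done
```

The job is done and handed in at about 41.5 s on the robot clock. The white rack with the cap strip is home in the press with its caps driven down, and the arm is open again.

- **Rack:** I slid it in tubes first. A second push on its rear end met the stop with that end at x = -160 mm in the press frame, which is exactly home.
- **Arm and catch:** I pressed the arm to its bottom stop (pad at z = 91 mm). On lifting, the tool force fell to zero and the picture showed the arm staying about level.
- **Plunger:** I pushed the head to a hard stop and let it come back up.
- **Release tab:** I pressed it and the arm sprang open.

**Last checks:**
- **Caps:** the cap strip shifted 0.46 px in the top view, as expected for a drop of about 8 mm. The network put its top at 47 mm, down from 56 mm.
- **Rack and press:** the rack's grip block, open arm, plunger head and tab matched their images from before the pressing to within 0.02 px.
- **Bystanders:** the spare rack, bottle and tip box were found where they had been, within the networks' accuracy.

**What did not go as expected:**
- **Plunger stop:** the head stopped at z = 122 mm. I had expected 117 mm with the arm bottomed, so the caps were probably hard home before the arm bottomed.
- **Forces:** they were higher than planned. The plunger push reached about 40 N, and the tab push reached about 40 N vertically plus 30 N sideways, so the fingertips drifted about 1 cm on the tab. As far as I could tell only the fingertips were in contact, and the wrist total was about 53 N against the 120 N limit.

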